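# Slide the casting mould onto the cold plate and lock it

## Robot

A 6-joint arm with a two-finger parallel gripper is mounted at the origin on a cart in front of the work surface, level with it; the furniture and walls round the work are solid. World frame = base frame: x ahead of the robot, y to its left, z up, the work surface at z = 0. Lengths are in mm, angles in degrees, forces in N, time in s.
With the tool pointing down it reaches from about 425 to 1125 mm from the base axis. Payload 14.9 kg.
Tool frame: the origin (TCP) lies at the very end of the fingers, on their centre line; the grasp point (between the pads) lies 19 mm behind it; z points along the fingers, x is the direction in which the jaws open and shut, and the axes are right-handed (so a half turn about z gives the same grasp; the last joint's range is limited). The gripper opens to 91 mm and grips with 3 to 60 N. Pads are 32 mm wide; open, the fingers measure 118 mm over their backs; the gripper's body (76 mm by 178 mm) begins 60 mm behind the grasp point.
Start: joints at [67.42, 21.709, 99.362, -0, 58.929, -1.908], TCP at [247.124, 654.941, 213.932] pointing down, gripper open.
Joint ranges: [-158.91, 158.91], [-42.39, 125.64], [0.06, 152.35], [-60.88, 240.88], [17.5, 164.5], [-176.32, 176.32]. Speed limits (degrees/s): [108.29, 108.29, 136.94, 180, 180, 180].

## Interface

Orientations are given as [roll, pitch, yaw] about the fixed x, y, z axes, in that order (R = Rz(yaw) Ry(pitch) Rx(roll)).
In Python, from cell import env gives the robot as it stands.
- The arm moves only by the tool jog_arm, never from a script. Its argument "increments" is a list that holds one entry, the list of rows, each a list of 5 numbers: the shift along the tool's x, y, z in cm, then the turn about the tool's z in rad, then the gripper's target within -1 to 1 (fully open at 1, half-way at 0, shut at -1). A call has 1 to 10 rows; each row is the pose to reach, as a shift and turn from the pose commanded when the call began, along the tool's axes at that moment; what a row does not reach only later rows make up. A row lasts 1/8 s, in which the tool goes at most 62.5 mm and 10.7 degrees, less where a joint would pass 70% of its speed; a pose out of reach is approached as far as the arm can. A call with a gripper value outside its range is refused whole. The fingers move at their own pace and stop on an object; "squeeze" is the grip in N (left out, the last holds). Time passes only in rows, so rows that repeat a pose let the fingers close. It gives the time, the measured TCP pose, the force and the opening at its end, in the units of the state.
- env.state(): the state, without advancing time (a new reading comes with each control period).
- env.grab_frame(name): name is "scene" or "top" or "wrist"; returns a dict with "frame" (384x512x3 uint8, blue, green, red), "depth" (384x512 float32, mm along the optical axis (not along the pixel's ray), 0 where there is no reading), "camera_matrix" (3x3 intrinsics, pixels), "k1" (the pictures are not rectified: a ray, as slopes to the right and down, at radius r is drawn at 1 + k1 r^2 times it, then the intrinsics apply), "world_from_camera" (4x4, takes a point from camera to world coordinates); the wrist camera has in their place "hand_eye" (4x4, takes a point from camera to tool coordinates, whose origin is the TCP and whose axes are the tool frame's). Camera axes: x right, y down, z forward; pixel columns grow to the right and rows downward; lengths in mm; the calibration is good to about 2 mm. A picture is of the moment at which its call begins: read the wrist's pose just before it.
- env.job_done(): hands the job in, once; it reports no verdict.
The state is a dict: "time_s": time; "joints": joint angles; "joint_velocities": joint speeds; "joint_torque": joint torques, N m; "tcp_pos": TCP position; "tool_rot": TCP orientation; "wrist_force": force on the tool from outside, world axes, zero at the start; "wrist_torque": the same for the moment, N m; "gripper_width": opening from 0.0 (shut) to 1.0 (fully open).
Only numpy, scipy, OpenCV 4.12 (cv2) and the standard library are available. Lean on these libraries where they do the work, as an engineer would, in place of code of your own. Each camera call takes 0.05 s, during which the arm holds its last target. There are 200 camera calls.

## Task

Slide the flat aluminium mould, without lifting it off the surface, up the ramp onto the cold plate until it lies flush against both the back fence and the end stop, pressing it home gently. Then turn the clamp knob clockwise until it clicks past its detent, so that its arm stays over the mould and the mould stays home. Leave the two tins and the stopwatch where they are.

Things in the scene. Friction and masses are not known exactly. Their poses are not given: they have to be found in the camera images.
- mould: closed flat mould of bare ground aluminium that slides easily, loose, about 0.75 kg, 120 (its x) x 130 (its y) x 22 mm high, too wide to grip, smooth all round with flush dark screws on top; starts on the table to the right of the cold plate, turned at most 0.35 rad against it. Origin at the centre of its underside, z up.
- cold_plate: fixed low bare metal plate on the table, its deck 5 mm high, from x -105 to +95 mm and y -75 to +85 mm in its own frame (origin at table level, z up, x away from the robot, y to the left, turned up to 0.2 rad). Open on its -x side. Dark steel bars bound its +x and +y sides.
- ramp (a point): middle of the ramp's foot, on the table (-5, -120, 0 mm in the cold plate's frame). The ramp spans the deck's whole width and rises 5 mm from here to the deck's edge at y -75.
- back_fence (a point): middle of the inner face of the back fence, at deck level (83, 8, 5 mm in the cold plate's frame). The bar is 15 mm high above the deck, 12 mm thick, and runs from y -71 to +85.
- end_stop (a point): middle of the inner face of the end stop, at deck level (0, 73, 5 mm in the cold plate's frame). The bar is 15 mm high above the deck, 12 mm thick, and runs from x -90 to +90. Behind it (y 85 to 151, x -70 to 45) stands the foot of the clamp knob, with a small brass spring strut that snaps the knob over its dead centre.
- home (a point): point on the cold plate's deck where the centre of the mould's underside lies when the mould is flush against back fence and end stop (23, 8, 5 mm in the cold plate's frame); axes as the cold plate's, which the mould's axes then match.
- clamp_knob (a joint): angle of the clamp knob, rad, growing as it turns clockwise seen from above, 0 to 1.5. At 0 its hold-down arm and its grip bar point along the cold plate's +x; at 1.5 the arm points to the cold plate's -y, over the mould's edge. A spring detent resists up to 0.95 rad (peak 0.2 N m); let go earlier it springs back to 0; past it, it clicks over to its end at 1.5 and stays. Starts near 0.
- knob_grip (a point): on the knob's upright axis (0, 115 mm in the cold plate's frame), 66 mm above the table, at the height to grip. The black grip bar is 54 mm long (its x axis, along the arm), 14 mm thick (its y axis) and reaches from 46 to 80 mm above the table, the arm below it from 31 to 40 mm, 75 mm long from the axis, 18 mm wide; it clears the mould by 4 mm.
- sample_tin_1: flat round white metal tin, 66 mm across, 23 mm high, bystander; origin at the centre of its underside
- sample_tin_2: flat round white metal tin, 66 mm across, 29 mm high, bystander; origin at the centre of its underside
- stopwatch: black digital stopwatch lying flat, 70x58x17 mm, bystander; origin at the middle of its underside
Not all that is in view belongs to the job. Leave any purple look-alike of the mould alone.

How it is judged (in metres and radians):
On the way, in this order (a step that is already met when the one before it is completed fails the run):
1. the mould lies flush in the corner of back fence and end stop, with the knob still unlocked (x of mould in the frame of home between -0.0025 and 0.0025 m and y of mould in the frame of home between -0.0025 and 0.0025 m and z of mould in the frame of home below 0.002 m and angle between the x axis of mould and the x axis of home, either way round below 0.03 rad and value of joint clamp_knob below 0.6 rad), for 0.2 s.
2. the knob has been turned past its detent with the mould home (x of mould in the frame of home between -0.0025 and 0.0025 m and y of mould in the frame of home between -0.0025 and 0.0025 m and z of mould in the frame of home below 0.002 m and angle between the x axis of mould and the x axis of home, either way round below 0.03 rad and value of joint clamp_knob above 1.3 rad), for 0.2 s.
At the end, for the whole second after the job is handed in: The mould rests flat on the cold plate's deck within 2.5 mm of flush against both back fence and end stop and square to them within 0.03 rad, at rest, and the clamp knob stands past its detent (above 1.35 rad) (x of mould in the frame of home between -0.0025 and 0.0025 m and y of mould in the frame of home between -0.0025 and 0.0025 m and z of mould in the frame of home below 0.002 m and angle between the x axis of mould and the x axis of home, either way round below 0.03 rad and value of joint clamp_knob above 1.35 rad and linear speed of mould below 0.01 m/s and angle between mould's own z axis and vertical below 0.03 rad); the robot touches nothing.
It fails at once if the mould is lifted more than about 10 mm off the surface or tipped by more than 0.15 rad (height (world z) of mould above 0.016 m or angle between mould's own z axis and vertical above 0.15 rad).
It fails at once if the mould is pressed on the cold plate and its stops with more than 75 N (contact force between mould and cold_plate above 75 N).
It fails at once if the sample_tin_1 is moved more than 20 mm (distance of sample_tin_1 from where it was at the start of the episode above 0.02 m).
It fails at once if the sample_tin_2 is moved more than 20 mm (distance of sample_tin_2 from where it was at the start of the episode above 0.02 m).
It fails at once if the stopwatch is moved more than 20 mm (distance of stopwatch from where it was at the start of the episode above 0.02 m).
It also fails if it takes over 54 s, if anything falls off the work surface, if the arm or the gripper's body presses on something with over 40 N, if the wrist force passes 120 N, or if a joint passes its speed limit or range.

## Working session

There is one attempt and no reset: what is moved stays moved. The work goes in short steps, Python scripts to look and compute and a tool call to move; the robot and the scene stay as the last step left them, time stands still between calls to the robot, and variables do not carry over. Pictures are saved under pics/ and viewed, about 8 in all and at most 12, crops included, and the job is handed in when it is done.

Besides the shell and the picture viewer there is one more tool, called after "Call:" in YAML: its name, and indented under it one key for each argument. jog_arm: Moves the arm, as the interface text tells. Its arguments: {"type":"object","properties":{"increments":{"type":"array"},"squeeze":{"type":"number"}},"required":["increments"]}

```bash
mkdir -p pics; ls
cat > h.py <<'E'
import numpy as np, cv2
from cell import env
def ray2world(f,T,uv,z):
    """pixels -> world points on plane z"""
    K=np.array(f['camera_matrix']);k=f['k1']
    uv=np.atleast_2d(np.array(uv,float))
    p=cv2.undistortPoints(uv.reshape(-1,1,2),K,np.array([k,0,0,0,0.])).reshape(-1,2)
    d=np.c_[p,np.ones(len(p))]@T[:3,:3].T; o=T[:3,3]
    return o+d*((z-o[2])/d[:,2])[:,None]
def cloud(f,T):
    K=np.array(f['camera_matrix']);h,w=f['depth'].shape
    u,v=np.meshgrid(np.arange(w),np.arange(h))
    p=cv2.undistortPoints(np.stack([u,v],-1).reshape(-1,1,2).astype(float),K,np.array([f['k1'],0,0,0,0.])).reshape(h,w,2)
    c=np.dstack([p,np.ones((h,w))])*f['depth'][...,None]
    return c@T[:3,:3].T+T[:3,3]
E
python3 - <<'E'
from h import *
s=env.state();print(s)
for n in('top','scene'):
    f=env.grab_frame(n);np.save(n+'.npy',f,allow_pickle=True);cv2.imwrite(f'pics/{n}0.png',f['frame'])
    print(n,f['camera_matrix'],f['k1'],f['world_from_camera'])
E
```

```text
pics
{'time_s': 0.0, 'joints': array([ 6.74190541e+01,  2.17376646e+01,  9.93959860e+01,  1.01558348e-03,
        5.89280676e+01, -1.90734402e+00]), 'joint_velocities': array([ 0.00668499, -0.08976203, -0.00708751, -0.03474962,  0.02682946,
        0.04444052]), 'joint_torque': array([-3.45161119e-03, -7.63709807e+01, -4.34375024e+01,  6.49970002e-02,
        4.23649431e-02, -7.08611674e-05]), 'tcp_pos': array([246.9726277 , 654.55977667, 213.29537287]), 'tool_rot': array([-1.79997077e+02,  6.16550269e-02,  6.93258750e+01]), 'wrist_force': array([ 0.29779067, -0.30589765, -1.34353731]), 'wrist_torque': array([-0.00961541,  0.00972688,  0.01139267]), 'gripper_width': 0.9980291586992912}
top [[389.868818     0.         259.28275464]
 [  0.         389.868818   197.72853846]
 [  0.           0.           1.        ]] 0.015885599196056345 [[-2.50671305e-02 -9.81560539e-01  1.89500782e-01  3.50761607e+02]
 [-9.99350023e-01  2.95168473e-02  2.06950867e-02 -4.02698730e+01]
 [-2.59069461e-02 -1.88858844e-01 -9.81662451e-01  1.24519071e+03]
 [ 0.00000000e+00  0.00000000e+00  0.00000000e+00  1.00000000e+00]]
scene [[408.91666316   0.         255.2092085 ]
 [  0.         408.91666316 181.86734475]
 [  0.           0.           1.        ]] -0.11693002368084371 [[-7.68215654e-01  5.53101083e-01 -3.22372302e-01  9.86729563e+02]
 [ 6.40149835e-01  6.57945836e-01 -3.96630136e-01  4.57406238e+02]
 [-7.27304354e-03 -5.11064055e-01 -8.59511858e-01  1.16676937e+03]
 [ 0.00000000e+00  0.00000000e+00  0.00000000e+00  1.00000000e+00]]
```

View pics/top0.png

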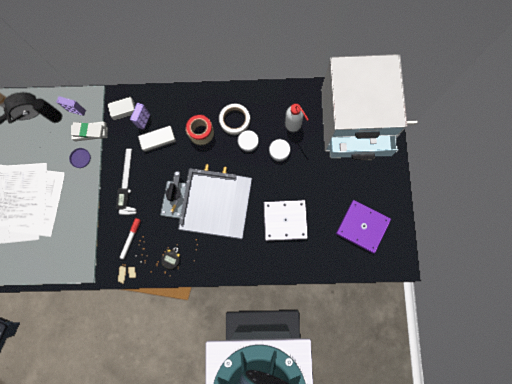

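View pics/scene0.png

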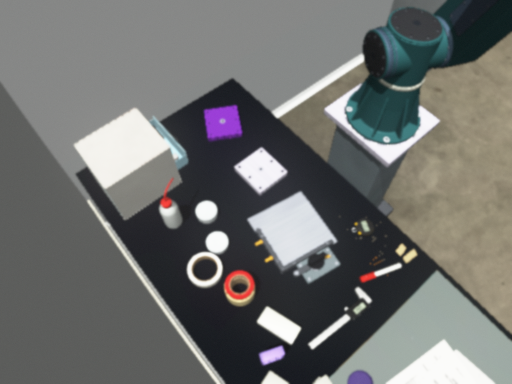

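Top view: the mould is the bare plate with dark screws at (285,220), and the purple look-alike is at (363,227). The cold plate is at (215,203) with its bars on the far and left sides, and the knob is at (175,192). The tins are at (248,141) and (280,150), and the stopwatch is at (171,259). Next I'll measure and take an enlarged crop.

Run:
```python
from h import *
f=np.load('top.npy',allow_pickle=True).item();T=np.array(f['world_from_camera']);im=f['frame']
g=cv2.cvtColor(im,cv2.COLOR_BGR2GRAY);C=cloud(f,T)
hsv=cv2.cvtColor(im,cv2.COLOR_BGR2HSV)
m=((g>130)&(hsv[...,1]<60)).astype(np.uint8)
def rect(box,z,name):
    x0,y0,x1,y1=box;mm=np.zeros_like(m);mm[y0:y1,x0:x1]=m[y0:y1,x0:x1]
    cs,_=cv2.findContours(mm,cv2.RETR_EXTERNAL,cv2.CHAIN_APPROX_NONE);c=max(cs,key=cv2.contourArea).reshape(-1,2)
    w=ray2world(f,T,c,z)[:,:2].astype(np.float32)
    r=cv2.minAreaRect(w);print(name,r,'corners',cv2.boxPoints(r).round(1).tolist(),'depthz',np.nanmedian(C[mm>0][:,2]));return c
rect((255,190,315,250),22,'mould')
c=rect((183,165,258,245),5,'deck')
rect((236,128,262,153),25,'tinA');rect((267,137,293,163),25,'tinB')
a=cv2.resize(im[150:260,150:320],None,fx=4.5,fy=4.5,interpolation=cv2.INTER_CUBIC)
cv2.imwrite('pics/crop1.png',a)
for p in [(171,259),(172,190),(248,141),(280,150),(285,220),(215,203),(240,215)]: print(p,C[p[1],p[0]].round(1))
```

```text
mould ((514.1092529296875, -93.88550567626953), (122.15077209472656, 131.48960876464844), 0.8242844343185425) corners [[452.1000061035156, -29.0], [454.0, -160.5], [576.0999755859375, -158.6999969482422], [574.2000122070312, -27.299999237060547]] depthz 21.59002331464876
deck ((576.31787109375, 123.42488098144531), (194.80838012695312, 201.08255004882812), 80.0948715209961) corners [[460.5, 44.79999923706055], [658.5999755859375, 10.199999809265137], [692.0999755859375, 202.10000610351562], [494.0, 236.6999969482422]] depthz 4.430984946309991
tinA ((786.001220703125, 22.678707122802734), (69.44410705566406, 72.84728240966797), 88.62500762939453) corners [[748.7999877929688, -11.199999809265137], [821.5999755859375, -12.899999618530273], [823.2000122070312, 56.5], [750.4000244140625, 58.29999923706055]] depthz 22.458763281436177
tinB ((746.3223876953125, -82.89854431152344), (65.25199127197266, 68.02886962890625), 88.02310943603516) corners [[711.2000122070312, -114.30000305175781], [779.2000122070312, -116.69999694824219], [781.4000244140625, -51.5], [713.5, -49.099998474121094]] depthz 28.314911129160464
(171, 259) [401.1 267.6  13.6]
(172, 190) [608.1 251.9  79.4]
(248, 141) [778.1  17.9  21.8]
(280, 150) [741.3 -85.9  29.4]
(285, 220) [512.9 -93.8  22.1]
(215, 203) [577.5 130.2   2.5]
(240, 215) [536.   49.6   1.4]
```

View pics/crop1.png

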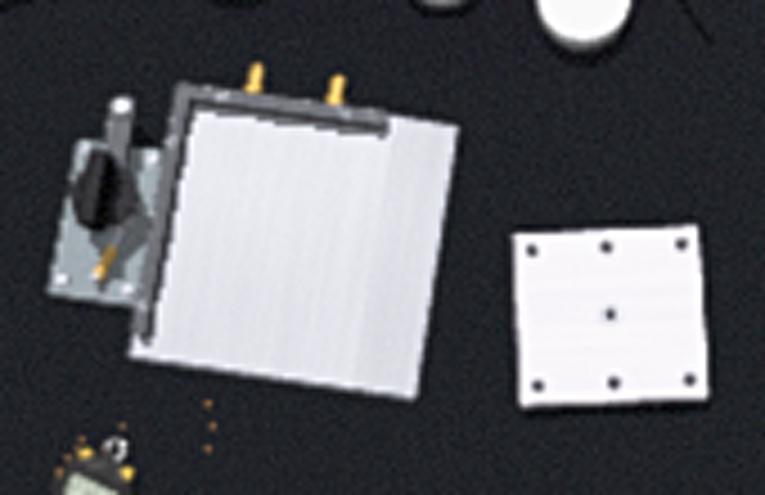

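The mould is confirmed in the crop: bare, screwed and to the right of the ramp. Next is the exact plate frame.

Run:
```python
from h import *
f=np.load('top.npy',allow_pickle=True).item();T=np.array(f['world_from_camera']);im=f['frame']
g=cv2.cvtColor(im,cv2.COLOR_BGR2GRAY).astype(float)
def edge(a,b,z,n=30,half=5):
    a=np.array(a,float);b=np.array(b,float);d=(b-a)/np.linalg.norm(b-a);nn=np.array([-d[1],d[0]])
    pts=[]
    for t in np.linspace(.08,.92,n):
        s=np.arange(-half,half+.01,.25);q=a+(b-a)*t+s[:,None]*nn
        v=cv2.remap(cv2.GaussianBlur(g,(0,0),.7).astype(np.float32),q[:,0].astype(np.float32)[None],q[:,1].astype(np.float32)[None],cv2.INTER_LINEAR)[0]
        i=np.argmax(abs(np.gradient(v)));pts.append(q[i])
    w=ray2world(f,T,pts,z)[:,:2].astype(np.float32)
    vx,vy,x,y=cv2.fitLine(w,cv2.DIST_HUBER,0,.01,.01).ravel()
    r=(w-[x,y])@np.array([-vy,vx]);print('ang',np.degrees(np.arctan2(vy,vx)).round(2),'pt',x,y,'rms',np.median(abs(r)).round(2))
    return np.array([x,y]),np.array([vx,vy])
c=lambda u,v:(150+u/4.5-.4,150+v/4.5-.4)
print('foot');P1,d1=edge(c(458,128),c(416,398),0)
print('-x edge deck');P2,d2=edge(c(135,358),c(370,390),5)
print('+x fence inner (bottom)');P3,d3=edge(c(200,115),c(385,135),5,half=3)
print('+y stop inner bottom');P4,d4=edge(c(190,130),c(157,345),5,half=3)
print('mould edges');
for a,b in [((513,233),(698,226)),((698,226),(708,400)),((520,407),(708,400)),((513,233),(520,407))]: edge(c(*a),c(*b),22)
th=np.arctan2(*(d1*np.sign(d1[0]))[::-1]);ex=np.array([np.cos(th),np.sin(th)]);ey=np.array([-ex[1],ex[0]])
ox=[P2@ex+105,P3@ex-83]; oy=[P1@ey+120,P4@ey-73];print('yaw',np.degrees(th),'ox',ox,'oy',oy)
o=ex*np.mean(ox)+ey*np.mean(oy)
W=lambda x,y:o+ex*x+ey*y
print('origin',o,'home',W(23,8),'knob',W(0,115))
m=np.array([514.1,-93.9]);print('mould in plate',(m-o)@ex,(m-o)@ey)
```

```text
foot
ang -10.09 pt 560.6681 27.731567 rms 0.53
-x edge deck
ang 79.74 pt 480.8051 160.77411 rms 0.84
+x fence inner (bottom)
ang 79.52 pt 662.83453 130.94818 rms 0.71
+y stop inner bottom
ang -9.97 pt 581.0205 219.39436 rms 0.5
mould edges
ang -88.65 pt 574.8439 -91.60872 rms 0.86
ang 0.44 pt 508.87314 -159.47516 rms 0.79
ang -89.31 pt 452.87418 -83.81956 rms 0.74
ang 0.99 pt 508.755 -27.899248 rms 0.49
yaw -10.09029 ox [np.float32(550.2008), np.float32(546.6403)] oy [np.float32(245.53162), np.float32(244.79568)]
origin [582.8907  145.28845] home [606.9365  149.13512] knob [603.0387  258.50974]
mould in plate -25.820904713419054 -247.54101871584808
```

```bash
cat >> h.py <<'E'
TH=np.radians(-10.1);EX=np.array([np.cos(TH),np.sin(TH)]);EY=np.array([-EX[1],EX[0]]);O=np.array([582.9,145.3])
W=lambda x,y:O+EX*x+EY*y
P=lambda q:((np.array(q[:2])-O)@EX,(np.array(q[:2])-O)@EY)
def inc(pose,tgt):
    """pose=(x,y,z,yaw) tgt=(x,y,z,yaw) -> shift cm, turn rad"""
    a=np.radians(pose[3]);d=np.array(tgt[:3])-np.array(pose[:3])
    return np.round([(d[0]*np.cos(a)+d[1]*np.sin(a))/10,(d[0]*np.sin(a)-d[1]*np.cos(a))/10,-d[2]/10,-np.radians((tgt[3]-pose[3]+180)%360-180)],3)
E
python3 - <<'E'
from h import *
p=(247.1,654.9,213.9,69.33)
for t in [(480,440,200,35),(560,200,190,10),(535,-60,150,.8),(515.5,-200,100,.8)]: print(inc(p,t))
E
```

```text
[-11.886  29.376   1.39    0.599]
[-31.517  45.333   2.39    1.036]
[-56.726  52.172   6.39    1.196]
[-70.513  55.289  11.39    1.196]
```

Call:
jog_arm:
  increments:
    - [[-11.9, 29.4, 1.4, 0.6, 1], [-11.9, 29.4, 1.4, 0.6, 1], [-11.9, 29.4, 1.4, 0.6, 1], [-11.9, 29.4, 1.4, 0.6, 1], [-31.5, 45.3, 2.4, 1.036, 1], [-31.5, 45.3, 2.4, 1.036, 1], [-31.5, 45.3, 2.4, 1.036, 1], [-31.5, 45.3, 2.4, 1.036, 1], [-31.5, 45.3, 2.4, 1.196, 1], [-31.5, 45.3, 2.4, 1.196, 1]]

```text
time_s: 1.35
tcp_pos: [560.8, 197.1, 189.6]
tool_rot: [180.0, 0.0, 0.5]
wrist_force: [-0.2, 0.4, -0.5]
gripper_width: 0.999
```

Call:
jog_arm:
  increments:
    - [[-5.0, 40, 9, 0, 1], [-5.0, 40, 9, 0, 1], [-5.0, 40, 9, 0, 1], [-5.0, 40, 9, 0, 1], [-5.0, 40, 9, 0, 1], [-5.0, 40, 9, 0, 1], [-5.0, 40, 9, 0, 1], [-5.0, 40, 14, 0, 1], [-5.0, 40, 18, 0, 1], [-5.0, 40, 18, 0, 1]]

```text
time_s: 2.6
tcp_pos: [513.6, -198.9, 7.7]
tool_rot: [-179.9, 0.3, 0.9]
wrist_force: [-0.8, 0.0, 0.1]
gripper_width: 1.0
```

Run:
```python
from h import *
s=env.state();print(s['tcp_pos'],s['tool_rot'],s['wrist_force'])
f=env.grab_frame('wrist');cv2.imwrite('pics/w1.png',f['frame']);print(f['hand_eye'])
```

```text
[ 513.6427393  -198.90379844    7.7123484 ] [-179.87471972    0.26576439    0.87408022] [-0.84681904  0.02170331  0.11262102]
[[ 9.99999712e-01  8.76127899e-05 -7.53242333e-04 -6.94632050e-01]
 [ 1.38139897e-04  9.55636743e-01  2.94547782e-01 -8.47109128e+01]
 [ 7.45632203e-04 -2.94547801e-01  9.55636456e-01 -1.69619431e+02]
 [ 0.00000000e+00  0.00000000e+00  0.00000000e+00  1.00000000e+00]]
```

View pics/w1.png

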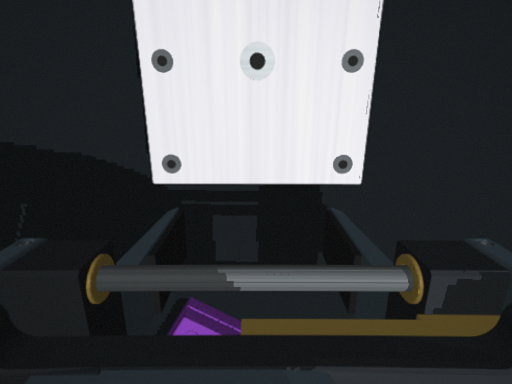

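Call:
jog_arm:
  increments:
    - [[0, -1.2, -0.3, 0, 1], [0, -2.2, -0.3, 0, 1], [0, -2.9, -0.3, 0, 1], [0, -3.9, -0.3, 0.02, 1], [0.03, -5.0, -0.3, 0.045, 1], [0.09, -6.2, -0.3, 0.07, 1], [0.18, -7.4, -0.3, 0.095, 1], [0.3, -8.6, -0.3, 0.12, 1], [0.45, -9.6, -0.3, 0.145, 1], [0.6, -10.2, -0.3, 0.17, 1]]

```text
time_s: 3.9
tcp_pos: [519.6, -97.5, 12.9]
tool_rot: [180.0, 0.0, -9.0]
wrist_force: [-2.0, -1.8, 0.5]
gripper_width: 0.997
```

```bash
cat > look.py <<'E'
from h import *
import sys
s=env.state();p=s['tcp_pos'];print('t',s['time_s'],'tcp',p.round(1),'rot',s['tool_rot'].round(2),'F',s['wrist_force'].round(1),'plate',np.round(P(p),1))
f=env.grab_frame('top');T=np.array(f['world_from_camera']);C=cloud(f,T);cv2.imwrite(f'pics/{sys.argv[1]}.png',cv2.resize(f['frame'][150:260,150:320],None,fx=4.5,fy=4.5,interpolation=cv2.INTER_CUBIC))
f=env.grab_frame('wrist');cv2.imwrite(f'pics/{sys.argv[1]}w.png',f['frame'])
a=np.radians(s['tool_rot']);cx,sx,cy,sy,cz,sz=np.cos(a[0]),np.sin(a[0]),np.cos(a[1]),np.sin(a[1]),np.cos(a[2]),np.sin(a[2])
R=np.array([[cz,-sz,0],[sz,cz,0],[0,0,1]])@np.array([[cy,0,sy],[0,1,0],[-sy,0,cy]])@np.array([[1,0,0],[0,cx,-sx],[0,sx,cx]])
T=np.eye(4);T[:3,:3]=R;T[:3,3]=p;T=T@np.array(f['hand_eye'])
np.save('w.npy',dict(f,T=T),allow_pickle=True)
E
python3 look.py l2
```

```text
t 3.9 tcp [519.6 -97.5  12.9] rot [ 1.8e+02  5.0e-02 -9.0e+00] F [-2.  -1.8  0.5] plate [ -19.8 -250.2]
```

View pics/l2w.png

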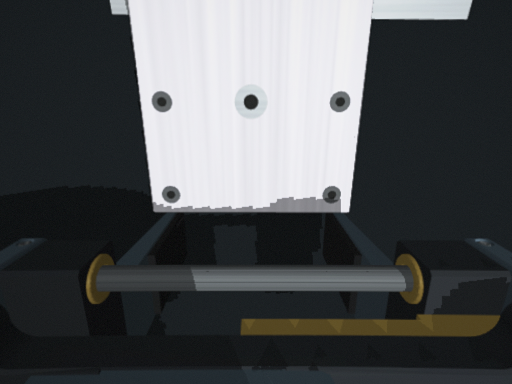

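Call:
jog_arm:
  increments:
    - [[0, -1.0, 0.2, 0.01, 1], [0.03, -2.2, 0.2, 0.02, 1], [0.05, -3.4, 0.2, 0.02, 1], [0.07, -4.6, 0.2, 0.02, 1], [0.1, -5.8, 0.2, 0.02, 1], [0.12, -7.0, 0.2, 0.02, 1], [0.15, -8.2, 0.2, 0.02, 1], [0.17, -9.4, 0.2, 0.02, 1], [0.2, -10.6, 0.2, 0.02, 1], [0.22, -11.4, 0.2, 0.02, 1]]

```text
time_s: 5.25
tcp_pos: [540.0, 14.8, 11.0]
tool_rot: [-180.0, -0.0, -10.1]
wrist_force: [-0.2, -3.2, 2.1]
gripper_width: 0.999
```

```bash
python3 look.py l3
```

```text
t 5.25 tcp [540.   14.8  11. ] rot [-1.800e+02 -1.000e-02 -1.007e+01] F [-0.2 -3.2  2.1] plate [ -19.3 -136. ]
```

View pics/l3w.png

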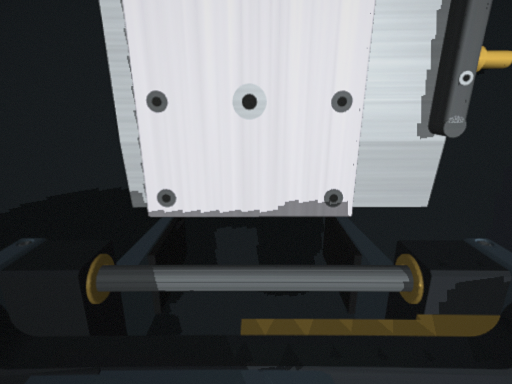

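Call:
jog_arm:
  increments:
    - [[0, -0.8, 0, 0, 1], [0, -1.7, 0, 0, 1], [0, -2.6, 0, 0, 1], [0, -3.5, 0, 0, 1], [0, -4.3, 0, 0, 1], [0, -4.9, 0, 0, 1], [0, -5.3, 0, 0, 1], [0, -5.6, 0, 0, 1], [0, -5.8, 0, 0, 1], [0, -5.9, 0, 0, 1]]

```text
time_s: 6.6
tcp_pos: [550.1, 72.1, 10.9]
tool_rot: [180.0, 0.0, -10.1]
wrist_force: [-0.9, -1.5, -0.7]
gripper_width: 1.0
```

```bash
python3 look.py l4
```

```text
t 6.6 tcp [550.1  72.1  10.9] rot [180.     0.   -10.09] F [-0.9 -1.5 -0.7] plate [-19.4 -77.8]
```

View pics/l4w.png

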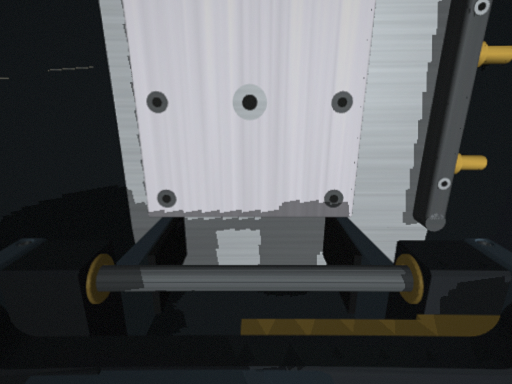

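Call:
jog_arm:
  increments:
    - [[0, -0.08, 0, 0, 1], [0, -0.16, 0, 0, 1], [0, -0.24, 0, 0, 1], [0, -0.3, 0, 0, 1], [0, -0.35, 0, 0, 1], [0, -0.4, 0, 0, 1], [0, -0.44, 0, 0, 1], [0, -0.44, 0, 0, 1]]

```text
time_s: 7.7
tcp_pos: [550.8, 74.2, 11.0]
tool_rot: [179.8, 0.0, -10.0]
wrist_force: [-0.9, -33.2, 5.0]
gripper_width: 0.999
```

Call:
jog_arm:
  increments:
    - [[0, 1.0, 0, 0, 1], [0, 3.0, 0, 0, 1], [0, 3.0, -5, 0, 1], [-4, 1.0, -6, -0.18, 1], [-9.9, -2, -6, -0.36, 1], [-9.9, -7.9, -6, -0.55, 1], [-9.9, -7.9, -6, -0.73, 1], [-9.9, -7.9, -6, -0.92, 1], [-9.9, -7.9, -6, -1.1, 1], [-9.9, -7.9, -6, -1.29, 1]]

```text
time_s: 8.95
tcp_pos: [467.2, 171.0, 70.9]
tool_rot: [-180.0, -0.0, 64.0]
wrist_force: [0.6, -1.1, -0.4]
gripper_width: 0.998
```

```bash
python3 look.py l5
```

```text
t 8.95 tcp [467.2 171.   70.9] rot [-1.7999e+02 -1.0000e-02  6.4030e+01] F [ 0.6 -1.1 -0.4] plate [-118.4    5. ]
```

View pics/l5.png

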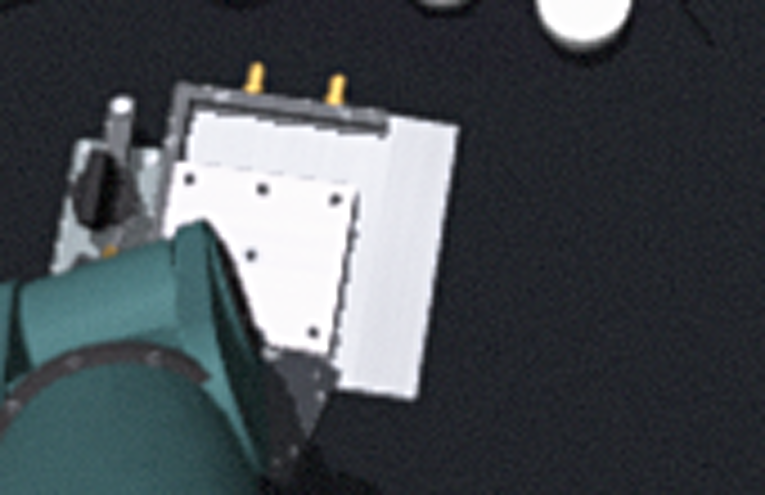

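Call:
jog_arm:
  increments:
    - [[0, 0, 0, -0.18, 1], [0, 0, 3, -0.278, 1], [0, 0, 6, -0.278, 1], [0, 0, 6, -0.278, 1]]

```text
time_s: 9.55
tcp_pos: [465.9, 170.8, 9.5]
tool_rot: [-179.8, 0.1, 79.4]
wrist_force: [-0.6, 0.6, 0.0]
gripper_width: 0.999
```

Call:
jog_arm:
  increments:
    - [[0, 1.0, 0, 0, 1], [0, 1.7, 0, 0, 1], [0, 2.3, 0, 0, 1], [0, 2.9, 0, 0, 1], [0, 3.5, 0, 0, 1], [0, 4.1, 0, 0, 1], [0, 4.7, 0, 0, 1], [0, 5.2, 0, 0, 1], [0, 5.6, 0, 0, 1], [0, 5.8, 0, 0, 1]]

```text
time_s: 10.8
tcp_pos: [524.6, 161.0, 10.9]
tool_rot: [180.0, 0.0, 79.6]
wrist_force: [-3.0, 0.1, 2.4]
gripper_width: 0.999
```

```bash
python3 look.py l6
```

```text
t 10.8 tcp [524.6 161.   10.9] rot [180.     0.    79.61] F [-3.   0.1  2.4] plate [-60.2   5.3]
```

View pics/l6.png

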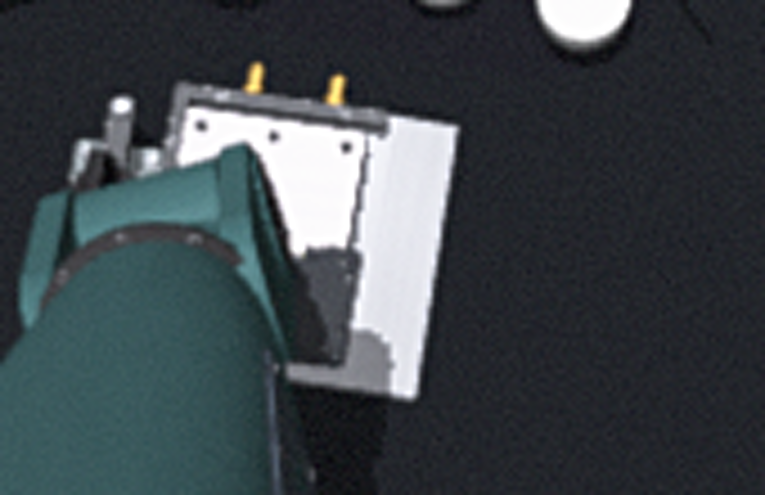

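Call:
jog_arm:
  increments:
    - [[0, 0.08, 0, 0, 1], [0, 0.16, 0, 0, 1], [0, 0.24, 0, 0, 1], [0, 0.32, 0, 0, 1], [0, 0.4, 0, 0, 1], [0, 0.48, 0, 0, 1], [0, 0.52, 0, 0, 1], [0, 0.52, 0, 0, 1]]

```text
time_s: 11.9
tcp_pos: [529.5, 160.1, 10.9]
tool_rot: [180.0, -0.0, 79.6]
wrist_force: [-2.1, 0.5, 0.4]
gripper_width: 0.999
```

Call:
jog_arm:
  increments:
    - [[0, 0.06, 0, 0, 1], [0, 0.12, 0, 0, 1], [0, 0.18, 0, 0, 1], [0, 0.24, 0, 0, 1], [0, 0.24, 0, 0, 1]]

```text
time_s: 12.52
tcp_pos: [531.9, 159.7, 10.9]
tool_rot: [180.0, -0.0, 79.6]
wrist_force: [-0.2, 0.0, 0.5]
gripper_width: 0.999
```

Call:
jog_arm:
  increments:
    - [[0, 0.05, 0, 0, 1], [0, 0.1, 0, 0, 1], [0, 0.15, 0, 0, 1], [0, 0.2, 0, 0, 1], [0, 0.2, 0, 0, 1]]

```text
time_s: 13.15
tcp_pos: [532.1, 159.3, 10.6]
tool_rot: [-179.8, 0.1, 79.6]
wrist_force: [-11.2, 3.0, 6.6]
gripper_width: 1.003
```

Call:
jog_arm:
  increments:
    - [[0, 0.05, 0, 0, 1], [0, 0.1, 0, 0, 1], [0, 0.1, 0, 0, 1]]

```text
time_s: 13.52
tcp_pos: [532.2, 159.1, 10.4]
tool_rot: [-179.7, 0.1, 79.7]
wrist_force: [-17.3, 4.2, 9.4]
gripper_width: 0.999
```

Call:
jog_arm:
  increments:
    - [[0, -1, 0, 0, 1], [0, -3, 0, 0, 1], [0, -3, -5, 0, 1], [1, -3, -11, 0, 1], [3, -3, -15, 0, 1], [3, -3, -15, 0, 1], [3, -3, -15, 0, 1]]

```text
time_s: 14.4
tcp_pos: [509.6, 193.9, 160.1]
tool_rot: [-180.0, 0.0, 79.6]
wrist_force: [-0.0, -0.4, -0.1]
gripper_width: 1.001
```

```bash
python3 look.py l7
```

```text
t 14.4 tcp [509.6 193.9 160.1] rot [-1.7997e+02  2.0000e-02  7.9630e+01] F [-0.  -0.4 -0.1] plate [-80.7  35. ]
```

View pics/l7w.png

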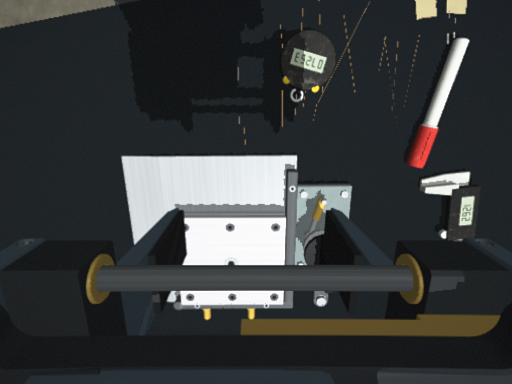

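Run:
```python
from h import *
f=np.load('w.npy',allow_pickle=True).item();T=f['T'];g=cv2.cvtColor(f['frame'],cv2.COLOR_BGR2GRAY).astype(float)
for r in (222,230,238,246):print(r,g[r,276:302].astype(int))
def sub(r,lo,hi,sgn):
    d=np.diff(g[r,lo:hi])*sgn;i=np.argmax(d);w=np.clip(d[max(0,i-1):i+2],0,None);return lo+max(0,i-1)+(w*np.arange(len(w))).sum()/w.sum()+.5
for r in range(220,262,4):
    a=sub(r,278,292,-1);b=sub(r,290,304,1);print(r,round(a,2),round(b,2),'mould y',np.round(P(ray2world(f,T,(a,r),27)[0]),1),'bar outer z20',np.round(P(ray2world(f,T,(b,r),20)[0]),1))
print('front col', [int(np.argmax(np.diff(g[195:235,c])))+195 for c in (195,210,240,270)])
for c in (195,210,240,270):
    d=np.diff(g[195:235,c]);i=np.argmax(d)+195.5;print(c,i,np.round(P(ray2world(f,T,(c,i),27)[0]),1))
```

```text
222 [249 253 254 253 253 252 252 253 255 251 104  97 116 118 120 124 126 124
 122 116 125 105 102  96  96  98]
230 [138 162 185 239 253 251 251 252 253 191  91 106 116 120 122 123 125 122
 120 106  97  96  96  98  97  98]
238 [251 251 251 251 251 251 251 253 254 130  87 112 115 118 121 123 123 121
 115 122 182 172 103  97  96  96]
246 [250 250 250 250 250 250 251 253 252  99  90 115 116 120 123 124 124 120
 110 136 180 181 180 180 180 180]
220 285.54 296.11 mould y [-32.5  71.4] bar outer z20 [-29.4  84.7]
224 285.46 296.6 mould y [-27.5  71.5] bar outer z20 [-24.3  85.5]
228 285.21 290.5 mould y [-22.4  71.3] bar outer z20 [-19.1  78.4]
232 285.08 290.5 mould y [-17.3  71.3] bar outer z20 [-13.9  78.6]
236 284.89 290.5 mould y [-12.1  71.2] bar outer z20 [-8.6 78.8]
240 284.72 295.29 mould y [-6.9 71.2] bar outer z20 [-3.2 84.7]
244 284.58 295.36 mould y [-1.7 71.1] bar outer z20 [ 2.1 85. ]
248 284.57 295.08 mould y [ 3.6 71.2] bar outer z20 [ 7.6 84.9]
252 284.53 294.6 mould y [ 9.  71.3] bar outer z20 [13.  84.5]
256 284.5 294.47 mould y [14.4 71.4] bar outer z20 [18.6 84.5]
260 284.22 294.39 mould y [19.8 71.2] bar outer z20 [24.1 84.6]
front col [217, 217, 217, 217]
195 217.5 [-36.2 -32.9]
210 217.5 [-36.1 -15.7]
240 217.5 [-35.9  18.9]
270 217.5 [-35.7  53.5]
```

The mould measures home in x, but in y it could still be about 1.5 mm short of the stop. I'll press it once more towards the end stop through its centre line, using a finger's back.

Call:
jog_arm:
  increments:
    - [[-16.6, 10.4, 3, -0.005, 1], [-16.6, 10.4, 3, -0.005, 1], [-16.6, 10.4, 3, -0.005, 1], [-16.6, 10.4, 6, -0.005, 1], [-16.6, 10.4, 12, -0.005, 1], [-16.6, 10.4, 14.9, -0.005, 1], [-16.6, 10.4, 14.9, -0.005, 1], [-16.6, 10.4, 14.9, -0.005, 1]]

```text
time_s: 15.5
tcp_pos: [583.2, 11.9, 12.5]
tool_rot: [180.0, -0.0, 79.9]
wrist_force: [0.2, 0.2, -0.1]
gripper_width: 1.005
```

Call:
jog_arm:
  increments:
    - [[0.5, 0, 0, 0, 1], [0.9, 0, 0, 0, 1], [1.1, 0, 0, 0, 1], [1.2, 0, 0, 0, 1], [1.26, 0, 0, 0, 1], [1.32, 0, 0, 0, 1], [1.38, 0, 0, 0, 1], [1.44, 0, 0, 0, 1], [1.44, 0, 0, 0, 1]]

```text
time_s: 16.62
tcp_pos: [585.6, 26.2, 11.9]
tool_rot: [180.0, -0.0, 79.9]
wrist_force: [0.4, 0.7, 0.5]
gripper_width: 0.997
```

Call:
jog_arm:
  increments:
    - [[0.05, 0, 0, 0, 1], [0.1, 0, 0, 0, 1], [0.15, 0, 0, 0, 1], [0.2, 0, 0, 0, 1], [0.2, 0, 0, 0, 1]]

```text
time_s: 17.25
tcp_pos: [585.8, 28.1, 11.9]
tool_rot: [-180.0, 0.0, 79.9]
wrist_force: [-0.5, -1.9, 0.7]
gripper_width: 1.004
```

Call:
jog_arm:
  increments:
    - [[0.05, 0, 0, 0, 1], [0.1, 0, 0, 0, 1], [0.15, 0, 0, 0, 1], [0.2, 0, 0, 0, 1], [0.2, 0, 0, 0, 1]]

```text
time_s: 17.88
tcp_pos: [586.5, 29.3, 12.0]
tool_rot: [180.0, 0.1, 79.9]
wrist_force: [0.9, -13.9, -0.8]
gripper_width: 1.0
```

Call:
jog_arm:
  increments:
    - [[0.05, 0, 0, 0, 1], [0.1, 0, 0, 0, 1], [0.1, 0, 0, 0, 1]]

```text
time_s: 18.25
tcp_pos: [586.6, 29.4, 12.0]
tool_rot: [180.0, 0.1, 79.9]
wrist_force: [0.1, -24.9, 2.1]
gripper_width: 1.001
```

Call:
jog_arm:
  increments:
    - [[-1, 0, 0, 0, 1], [-2.5, 0, 0, 0, 1], [-2.5, 0, -5, 0, 1], [-2.5, 0, -11, 0, 1], [-2.5, -3, -17, 0, 1], [2, -10, -19, 0, 1], [2, -10, -19, 0, 1], [2, -10, -19, 0, 1]]

```text
time_s: 19.25
tcp_pos: [490.8, 68.8, 202.6]
tool_rot: [179.9, -0.0, 80.0]
wrist_force: [0.9, 0.3, -1.2]
gripper_width: 0.999
```

```bash
python3 - <<'E'
from h import *
f=np.load('top.npy',allow_pickle=True).item();T=np.array(f['world_from_camera']);g=cv2.cvtColor(f['frame'],cv2.COLOR_BGR2GRAY)
C=cloud(f,T);m=np.zeros(g.shape,bool);m[175:215,155:190]=True
k=m&(C[...,2]>70)&(C[...,2]<95);p=C[k];print('top pts',len(p),p.mean(0),p[:,2].min(),p[:,2].max(),[np.round(P(q),1) for q in (p.min(0),p.max(0))], np.round(P(p.mean(0)),1))
q=(p[:,:2]-O)@np.c_[EX,EY];print(q.min(0),q.max(0),cv2.minAreaRect(p[:,:2].astype(np.float32)))
E
python3 look.py l8
python3 - <<'E'
import cv2,numpy as np
im=cv2.imread('pics/l8w.png');t=cv2.imread('pics/l8.png')
cv2.imwrite('pics/l8both.png',np.vstack([cv2.resize(im,(400,300)),cv2.resize(t,(400,260))]))
E
```

```text
top pts 85 [605.30519898 256.59280087  79.25208002] 70.78310044256045 84.28161810101915 [array([-21.1,  99.1]), array([ 25.8, 128.9])] [  2.5 113.5]
[-23.40657934 106.7306532 ] [ 28.8749134  121.92043837] ((605.634033203125, 257.34619140625), (15.141082763671875, 52.26508712768555), 80.10435485839844)
t 19.25 tcp [490.8  68.8 202.6] rot [ 1.7993e+02 -3.0000e-02  7.9980e+01] F [ 0.9  0.3 -1.2] plate [-77.3 -91.4]
```

View pics/l8both.png

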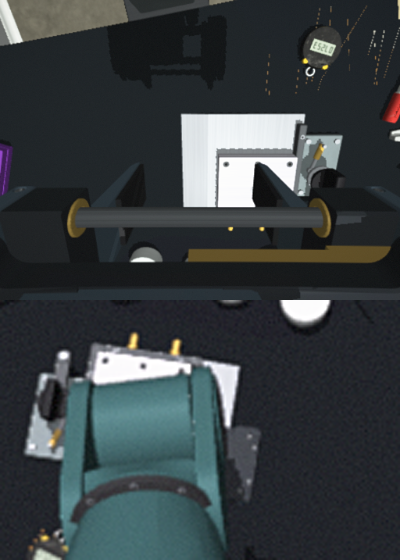

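Call:
jog_arm:
  increments:
    - [[20.6, 7.9, 5, 0, 1], [20.6, 7.9, 5, 0, 1], [20.6, 7.9, 5, 0, 1], [20.6, 7.9, 5, 0, 1], [20.6, 7.9, 8, 0, 1], [20.6, 7.9, 12, 0, 1], [20.6, 7.9, 15.5, 0, 1], [20.6, 7.9, 15.5, 0, 1], [20.6, 7.9, 15.5, 0, 1]]
  squeeze: 20

```text
time_s: 20.48
tcp_pos: [606.4, 257.1, 47.7]
tool_rot: [180.0, -0.0, 79.9]
wrist_force: [0.1, -0.8, 0.5]
gripper_width: 0.999
```

```bash
python3 look.py l9
python3 - <<'E'
import cv2
im=cv2.imread('pics/l9w.png');cv2.imwrite('pics/l9c.png',im)
E
```

```text
t 20.475 tcp [606.4 257.1  47.7] rot [ 1.7997e+02 -2.0000e-02  7.9870e+01] F [ 0.1 -0.8  0.5] plate [  3.5 114.2]
```

Call:
jog_arm:
  increments:
    - [[0, -0.15, 0, 0, -1], [0, -0.15, 0, 0, -1], [0, -0.15, 0, 0, -1], [0, -0.15, 0, 0, -1], [0, -0.15, 0, 0, -1], [0, -0.15, 0, 0, -1], [0, -0.15, 0, 0, -1], [0, -0.15, 0, 0, -1]]
  squeeze: 20

```text
time_s: 21.58
tcp_pos: [604.1, 257.4, 47.2]
tool_rot: [180.0, 0.0, 79.9]
wrist_force: [-3.8, -32.1, 14.0]
gripper_width: 0.156
```

Call:
jog_arm:
  increments:
    - [[-0.1, 0, 0, 0, -1], [-0.2, 0, 0, 0, -1], [-0.2, 0, 0, 0, -1]]

```text
time_s: 21.95
tcp_pos: [604.1, 256.8, 47.3]
tool_rot: [179.9, -0.1, 79.9]
wrist_force: [1.1, 11.4, 0.8]
gripper_width: 0.151
```

Call:
jog_arm:
  increments:
    - [[0.04, 0, 0, 0.1, -1], [0.04, 0, 0, 0.22, -1], [0.04, 0, 0, 0.34, -1], [0.04, 0, 0, 0.46, -1], [0.04, 0, 0, 0.55, -1], [0.04, 0, 0, 0.55, -1]]
  squeeze: 35

```text
time_s: 22.7
tcp_pos: [604.4, 257.2, 47.3]
tool_rot: [180.0, -0.1, 48.3]
wrist_force: [2.0, 10.5, 0.1]
gripper_width: 0.152
```

Call:
jog_arm:
  increments:
    - [[0, 0, 0, 0.13, -1], [0, 0, 0, 0.26, -1], [0, 0, 0, 0.39, -1], [0, 0, 0, 0.5, -1], [0, 0, 0, 0.6, -1], [0, 0, 0, 0.7, -1], [0, 0, 0, 0.8, -1], [0, 0, 0, 0.88, -1], [0, 0, 0, 0.93, -1], [0, 0, 0, 0.93, -1]]

```text
time_s: 23.95
tcp_pos: [605.0, 257.5, 47.3]
tool_rot: [-179.8, -0.2, -5.0]
wrist_force: [6.6, 11.4, -4.6]
gripper_width: 0.15
```

```bash
python3 -c "
from cell import env
s=env.state();print(s['wrist_force'],s['wrist_torque'],s['tool_rot'],s['joints'])"
```

```text
[ 6.60069707 11.44281078 -4.56288266] [ 1.83149095 -0.9449902  -0.17618089] [-1.79842844e+02 -1.72874618e-01 -4.97394648e+00] [2.09989754e+01 3.07304024e+01 1.07115657e+02 9.81324985e-02
 4.19297422e+01 2.58998060e+01]
```

Call:
jog_arm:
  increments:
    - [[0, 0, 0, 0.93, 1], [0, 0, 0, 0, 1], [0, 0, 0, 0, 1], [0, 0, 0, 0, 1], [0, 0, 0, 0, 1], [0, 0, -4, 0, 1], [0, 0, -9, 0, 1], [0, 0, -15, 0, 1], [0, 0, -20, 0, 1], [0, 0, -20, 0, 1]]

```text
time_s: 25.2
tcp_pos: [605.5, 256.7, 251.3]
tool_rot: [-179.8, -0.3, -4.9]
wrist_force: [0.0, -0.5, -0.0]
gripper_width: 1.004
```

Call:
jog_arm:
  increments:
    - [[0, -6, -2, 0, 1], [-4, -12, -2, 0, 1], [-8, -18, -2, 0, 1], [-12, -24, -2, 0, 1], [-15, -28, -2, 0, 1], [-15, -30, -2, 0, 1], [-15, -30, -2, 0, 1]]

```text
time_s: 26.08
tcp_pos: [478.4, 569.4, 265.1]
tool_rot: [179.9, 0.1, -4.8]
wrist_force: [-0.0, -0.7, -0.6]
gripper_width: 0.999
```

```bash
python3 look.py l10
python3 - <<'E'
from h import *
f=env.grab_frame('top');np.save('top2.npy',f,allow_pickle=True)
cv2.imwrite('pics/end.png',cv2.resize(f['frame'][120:280,140:320],None,fx=3.7,fy=3.7,interpolation=cv2.INTER_CUBIC))
E
```

```text
t 26.075 tcp [478.4 569.4 265.1] rot [ 1.7993e+02  6.0000e-02 -4.7600e+00] F [-0.  -0.7 -0.6] plate [-177.3  399.2]
```

View pics/end.png

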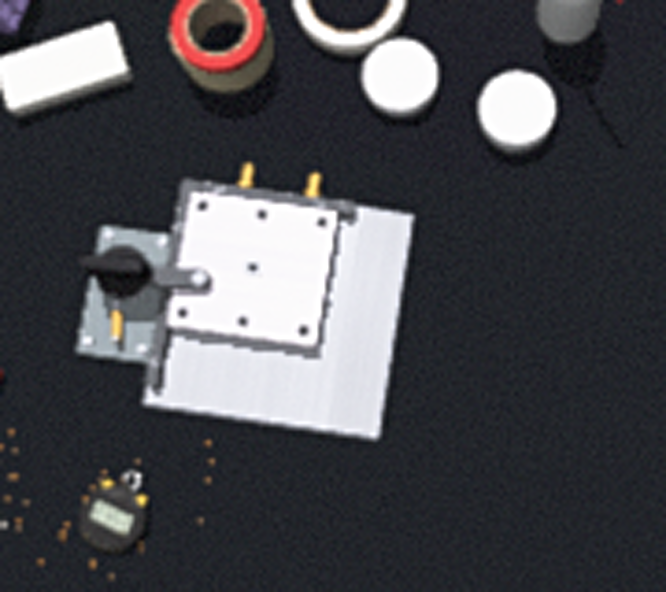

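Run:
```python
from h import *
f=np.load('top2.npy',allow_pickle=True).item();T=np.array(f['world_from_camera']);g=cv2.GaussianBlur(cv2.cvtColor(f['frame'],cv2.COLOR_BGR2GRAY),(0,0),.7).astype(np.float32)
c=lambda u,v:np.array((140+u/3.7-.4,120+v/3.7-.4))
def edge(a,b,z):
    a,b=c(*a),c(*b);d=(b-a)/np.linalg.norm(b-a);n=np.array([-d[1],d[0]]);s=np.arange(-3,3.01,.2);P_=[]
    for t in np.linspace(.1,.9,25):
        q=(a+(b-a)*t+s[:,None]*n).astype(np.float32);v=cv2.remap(g,q[None,:,0],q[None,:,1],cv2.INTER_LINEAR)[0];P_.append(q[np.argmax(abs(np.gradient(v)))])
    w=ray2world(f,T,P_,z)[:,:2].astype(np.float32);vx,vy,x,y=cv2.fitLine(w,cv2.DIST_HUBER,0,.01,.01).ravel();print(np.degrees(np.arctan2(vy,vx)).round(1),np.round(P((x,y)),1))
print('-x edge (expect x -37)');edge((168,330),(318,352),27)
print('-y edge (expect y -57)');edge((340,212),(320,352),27)
print('+x edge (83)');edge((192,195),(335,215),27)
print('+y edge (73)');edge((188,200),(170,325),27)
C=cloud(f,T);m=np.zeros(g.shape,bool);m[180:205,158:186]=True;k=m&(C[...,2]>70)&(C[...,2]<95);p=C[k][:,:2].astype(np.float32);print('bar',cv2.minAreaRect(p),np.round(P(p.mean(0)),1))
```

```text
-x edge (expect x -37)
80.0 [-34.9   4.5]
-y edge (expect y -57)
-10.1 [ 21.5 -56. ]
+x edge (83)
79.5 [86.2 10.2]
+y edge (73)
-9.0 [18.9 74.8]
bar ((606.1092529296875, 257.0484619140625), (52.60315704345703, 14.567911148071289), 84.26021575927734) [  2.6 113.6]
```

```bash
python3 -c "
from cell import env
print(env.job_done())"
```

```text
the job is handed in; nothing more can be done
None
```

The job is handed in. The mould is in the corner of the back fence and end stop, and the clamp knob is turned past its detent with its arm over the mould. No verdict was reported.

**What I did:**
1. I pushed the mould up the ramp with the open fingers, squaring it to the cold plate on the way.
2. I pressed it against the end stop (about 33 N), then the back fence (about 18 N), then the end stop again (about 25 N). The limit is 75 N.
3. I gripped the knob bar, turned it clockwise about 85°, released it and moved the arm well clear. This finished at about 26 s of the 54 s allowed.

**Last checks:**
- **Mould:** the edges measure square to the plate, two of them within about 0.1° and the other two within about 0.4° and 1.1°.
- **Knob:** the grip bar reads about 1.49 rad.
- **Tins and stopwatch:** they look unmoved in the last picture. I did not measure them again.

**What disagreed:**
- **Mould position:** the top camera puts the mould's centre 2.6 mm (x) and 1.4 mm (y) past home. I think this is calibration offset, because the fixed knob shows the same 2.6 mm shift in x and the mould was pressed firmly against both stops. Before the second press on the end stop, the wrist camera had suggested a gap of about 1.5 mm there.
- **Knob grip:** the tool saw about 32 N sideways when the gripper first closed on the knob. I moved it 2 mm before turning.
- **Row mistake:** I left a turn command in the first row of the release move by mistake. It was undone in the next row, and the knob was still at its end afterwards.

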